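# Hang a varnished cleat in the drying box, slide the hatch shut and hook it

## Robot

A 6-joint arm with a two-finger parallel gripper is mounted at the origin on a cart in front of the work surface, level with it; the furniture and walls round the work are solid. World frame = base frame: x ahead of the robot, y to its left, z up, the work surface at z = 0. Lengths are in m, angles in rad, forces in N, time in s.
With the tool pointing down it reaches from about 0.3 to 0.875 m from the base axis. Payload 6.4 kg.
Tool frame: the origin (TCP) lies on the centre line of the jaws, within the pads' length; the fingertips stand 25 mm ahead of it and the grasp point (between the pads) lies 6 mm ahead of it (ctrl.tip_reach is the distance from the TCP to the fingertips, in m); z points along the fingers, y is the line along which they close (so a half turn about z gives the same grasp; the last joint's range is limited). The gripper opens to 85 mm and grips with 20 to 120 N. Pads are 22 mm wide; open, the fingers measure 114 mm over their backs; the gripper's body (76 mm by 85 mm) begins 54 mm behind the grasp point. The pads swing forward as they close: fully open they stand 13 mm farther back than shut.
Start: joints at [0.909, 0.181, 1.607, -0, 1.354, -0.206], TCP at [0.253, 0.516, 0.223] pointing down, gripper open.
Joint ranges: [-2.99, 2.99], [-0.89, 2.07], [0.3, 2.58], [-1.14, 4.28], [0, 2.63], [-3.12, 3.12]. Speed limits (rad/s): [2.57, 2.57, 3.01, 3.14, 3.14, 3.14].

## Interface

Orientations are given as a unit quaternion [w, x, y, z].
In Python, from bench import ctrl gives the robot as it stands.
- The arm moves only by the tool servo_tool, never from a script. Its argument "motion" is a list that holds one entry, the list of rows, each a list of 5 numbers: the shift along the tool's x, y, z in cm, then the turn about the tool's z in degrees, then the closure, from -1 (fully open) to 1 (shut). In form: [[[dx, dy, dz, twist, claw], ...]]. A call has 1 to 5 rows; each row is the pose to reach, as a shift and turn from the pose commanded when the call began, along the tool's axes at that moment; what a row does not reach only later rows make up. A row lasts 1/10 s, in which the tool goes at most 50 mm and 8.59 degrees, less where a joint would pass 70% of its speed; a pose out of reach is approached as far as the arm can. A call with a gripper value outside its range is refused whole. The fingers move at their own pace and stop on an object; the grip force is fixed at half the most. Time passes only in rows, so rows that repeat a pose let the fingers close. It gives the time, the measured TCP pose, the force, the opening and the grip force at its end, in the units of the state.
- ctrl.get_obs(): the state, without advancing time (a new reading comes with each control period).
- ctrl.camera(name): name is "scene" or "top" or "wrist"; returns a dict with "pixels" (384x512x3 uint8, red, green, blue), "depth" (384x512 float32, m along the optical axis (not along the pixel's ray), 0 where there is no reading), "fx", "fy", "cx", "cy" (pixels), "R" (3x3) and "t" (3): a world point X has camera coordinates R X + t; the wrist camera has in their place "hand_eye" (4x4, takes a point from camera to tool coordinates, whose origin is the TCP and whose axes are the flange's). Camera axes: x right, y down, z forward; pixel columns grow to the right and rows downward; lengths in m; the calibration is good to about 2 mm. A picture is of the moment at which its call begins: read the wrist's pose just before it.
- ctrl.hand_in(): hands the job in; it is judged then, once.
The state is a dict: "time_s": time; "q": joint angles; "dq": joint speeds; "joint_efforts": joint torques, N m; "eef_pos": TCP position; "eef_rot": TCP orientation; "wrist_force": force on the tool from outside, world axes, zero at the start; "torque": the same for the moment, N m; "opening": opening from 0.0 (shut) to 1.0 (fully open); "grasp_force": force on a finger pad.
Only numpy, scipy, OpenCV 4.12 (cv2) and the standard library are available. Lean on these libraries where they do the work, as an engineer would, in place of code of your own. Each camera call takes 0.05 s, during which the arm holds its last target. There are 200 camera calls.

## Task

Put the horn cleat on its steel carrier away in the drying box: hang the carrier by its two end hooks on the pair of rails inside, push it along the rails in under the fixed deck until it stops against the collars, and let go of it. Then push the sliding hatch fully shut against the end frame and swing the brass hook round onto its stud so that the hatch stays shut. Leave the tin and the mug where they stand.

Things in the scene. Friction and masses are not known exactly. Their poses are not given: they have to be found in the camera images.
- drying_box: Fixed wooden box, 252 (x) x 328 (y) x 144 mm high. Origin: centre of its underside, on the bench. x points away from the robot across the box, y to the left along it, z up (mm below are in this frame). Inside x = -112 to 112, y = -150 to 150, floor z = 8. The left half (y > 0) has a fixed deck, the right half is the opening. Lips of the hatch's runners: |x| = 106 to 126, up to z = 144.
- rails_mid (a point): Point midway between the two rails, under the deck's edge: box x 0, y 0, z 72 mm. The rails are round steel bars 10 mm thick along box y at x = -84 and 84, axes at z = 72 mm, from end wall to end wall (y = -150 to 150).
- deck_edge (a point): Middle of the right edge of the fixed plywood deck, on its top: box x 0, y 0, z 122 mm. The deck covers y = 0 to 150; its underside is at z = 114 mm.
- end_frame (a point): Middle of the face of the right end wall that the hatch closes against, at its top: box x 0, y -150, z 138 mm.
- collars (a point): Midway between the right faces of two steel stop collars (24 mm in diameter, 10 mm wide), fixed one on each rail just inside the deck: box x 0, y 18, z 72 mm. A carrier against the collars has its origin 10 mm to the right of this, at box y = 8 mm.
- carrier: Loose steel carrier, about 0.2 kg, standing upright on its base plate (56 mm in x, 60 in y). Origin: centre of the plate's underside; z up; x goes across the rails when hung (either way round), y along them. A varnished wooden horn cleat, 150 x 24 x 35 mm, is screwed on (x = -75 to 75, y = -12 to 12, z = 4 to 39). Slides on the rails with 1 to 3 N.
- carrier_hooks (a point): Point midway between the carrier's two hooks, level with the rails' axes when it hangs: carrier x 0, y 0, z 56 mm. A steel cross bar, 20 mm wide, top at z = 56, ends in a roof-shaped hook (peak at x = -84 and 84, 30 mm wide, top z = 67, tips at x = +-100) that drops over each rail from above and centres itself. Hung, the carrier's origin is at box z = 16 mm.
- carrier_grip (a point): Top centre of the carrier's wooden grip bar: carrier x 0, y 0, z 90 mm (box z = 106 when hung). The bar is 14 mm thick in x, 60 mm long in y (ends at y = -30 and 30), 34 mm high (carrier z = 56 to 90).
- hatch (a joint): Sliding hatch of the box, m: 0 = shut against the right end frame; grows as it opens to the left (box +y), 0.15 = fully open over the deck; starts between 0.13 and 0.148. Needs about 3 N, stays where it is left. Panel 230 (x) x 160 (y) x 10 mm, top at box z = 134; shut it covers box y = -150 to 10.
- hatch_grip (a point): Top centre of the hatch's wooden batten: box x 0, z 158 mm, y = -60 mm when shut, plus the joint value when open. The batten is 130 mm long in x, 20 mm wide in y and stands 24 mm above the hatch; push it by its side face.
- hatch_stud (a point): Top of the brass stud on the hatch, 8 mm thick, 26 mm high: box x -65, z 160 mm, y = -121 mm when shut, plus the joint value. The hook's nose passes round it only with the hatch within about 3 mm of shut.
- hook (a joint): Flat brass hook latch, rad. 0 = arm over the shut hatch along box +y, nose round the stud (its stop); grows as the arm turns counter-clockwise seen from above, 1.57 = pointing to box -x. Starts between 1.0 and 1.5; needs 1 to 2 N at the knob, stays where it is left. Arm 52 mm long, at box z = 145 to 152 mm.
- hook_pivot (a point): Top of the hook's vertical pivot on the end frame: box x -65, y -158, z 153 mm.
- hook_knob (a point): Top centre of the round knob (14 mm in diameter) on the hook's arm, 31 mm from the pivot; box z = 164 mm. At joint value 0 it is at box x = -74, y = -128 mm, 30 mm along the arm. To close, push it round the pivot, clockwise seen from above; at the end that is towards box +x.
- varnish_tin: Half-litre tin, 100 mm in diameter, 104 mm high, standing at the back; bystander. Origin: centre of its underside.
- enamel_mug: Grey enamel mug, 84 mm, 81 mm high; bystander. Origin at its underside.

How it is judged:
On the way, in this order (a step that is already met when the one before it is completed fails the run):
1. the carrier hangs on both rails inside the box, in the opening (z of carrier in the frame of drying_box between 0.01 and 0.023 m and x of carrier in the frame of drying_box between -0.012 and 0.012 m and angle between carrier's own z axis and vertical below 0.1 rad and angle between the y axis of carrier and the y axis of drying_box, either way round below 0.15 rad and y of carrier in the frame of drying_box below -0.02 m), for 0.2 s.
2. the carrier, still hanging, has been slid in under the deck against the collars (z of carrier in the frame of drying_box between 0.01 and 0.023 m and x of carrier in the frame of drying_box between -0.012 and 0.012 m and angle between carrier's own z axis and vertical below 0.1 rad and angle between the y axis of carrier and the y axis of drying_box, either way round below 0.15 rad and y of carrier in the frame of drying_box between -0.002 and 0.014 m), for 0.2 s.
3. the hatch is shut against the end frame (all of step 2 and value of joint hatch below 0.004 m), for 0.2 s.
4. the hook is swung onto the stud (all of step 3 and value of joint hook below 0.12 rad), for 0.2 s.
At the end, for the whole second after the job is handed in: The carrier hangs still, level and square on both rails, within 10 mm of touching the collars; the hatch is within 4 mm of shut and the hook within 0.12 rad of its stop, round the stud (all of step 4 and linear speed of carrier below 0.02 m/s).
It fails at once if the tin or the mug is shifted by more than 40 mm (distance of any of varnish_tin, enamel_mug from where it was at the start of the episode above 0.04 m).
It also fails if it takes over 64 s, if anything falls off the work surface, if the arm or the gripper's body presses on something with over 40 N, if the wrist force passes 120 N, or if a joint passes its speed limit or range.

## Working session

There is one attempt and no reset: what is moved stays moved. The work goes in short steps, Python scripts to look and compute and a tool call to move; the robot and the scene stay as the last step left them, time stands still between calls to the robot, and variables do not carry over. Pictures are saved under pics/ and viewed, at most 10 in all, crops included, and the job is handed in when it is done.

Besides the shell and the picture viewer there is one more tool, called after "Call:" as name([rows], argument=value, ...), one row to a line, values as JSON. servo_tool: Moves the arm, as the interface text tells. Its arguments: {"type":"object","properties":{"motion":{"type":"array"}},"required":["motion"]}

```bash
mkdir -p pics; ls
python3 - <<'E'
from bench import ctrl
import cv2,numpy as np,pickle
o=ctrl.get_obs();print(o['time_s'],o['eef_pos'],o['eef_rot'],o['opening'],ctrl.tip_reach)
for n in('scene','top'):
    c=ctrl.camera(n);pickle.dump(c,open(n+'.pkl','wb'));cv2.imwrite(f'pics/{n}0.png',c['pixels'][...,::-1]);print(n,c['fx'],c['cx'],c['cy'],c['R'],c['t'])
c=ctrl.camera('wrist');print(c['hand_eye'],c['fx'])
E
```

```text
pics
0.0 [0.25270232 0.51584876 0.22257984] [-4.01519189e-04  2.25930918e-01  9.74142907e-01 -8.10064764e-04] 0.9975367691888818 0.025
scene 484.16659633682093 259.606132487301 190.8598168210593 [[ 0.6230437  -0.78188955 -0.02157023]
 [-0.57265265 -0.43718286 -0.69349844]
 [ 0.53280905  0.44443209 -0.72013515]] [-0.24727085  0.50551715  0.98529323]
top 432.1392294050074 249.5817161119539 186.5601663483907 [[-0.29150173 -0.95655073  0.00611847]
 [-0.92521037  0.2803151  -0.25575224]
 [ 0.24292489 -0.0802131  -0.966723  ]] [0.31582048 0.5109631  1.03041233]
[[ 9.17009024e-04 -9.50111269e-01 -3.11909821e-01  8.02174575e-02]
 [ 9.99999415e-01  1.05015605e-03 -2.58910120e-04  3.35909071e-04]
 [ 5.73547408e-04 -3.11909401e-01  9.50111676e-01 -1.50433509e-01]
 [ 0.00000000e+00  0.00000000e+00  0.00000000e+00  1.00000000e+00]] 274.70181895446575
```

View pics/top0.png

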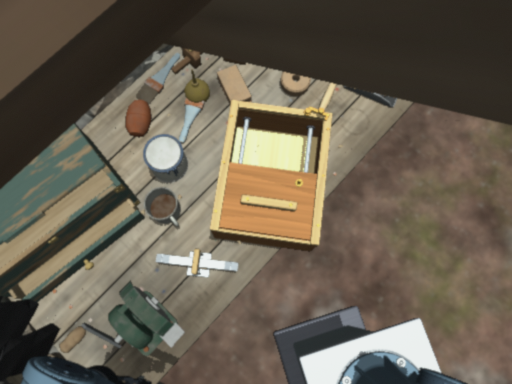

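View pics/scene0.png

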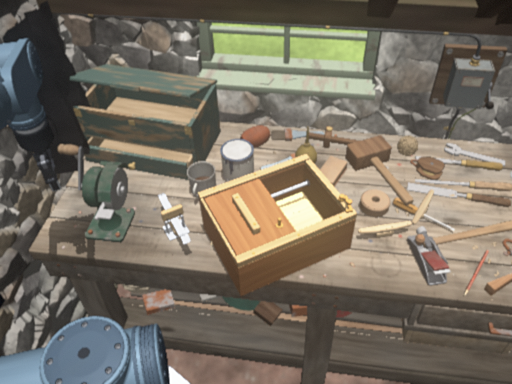

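The top view shows the box with its rim corners near (233,102), (331,110), (318,244) and (212,238). The batten is at (268,202), the stud at (299,183) and the hook at (315,111). The carrier is at (197,263), with the mug at (162,206) and the tin at (164,157). The scene view shows the same objects, with the carrier at (173,220).

```bash
cat > h.py <<'E'
import numpy as np,cv2
def pts(c):
    v,u=np.mgrid[:384,:512];d=c['depth']
    P=np.stack([(u-c['cx'])/c['fx']*d,(v-c['cy'])/c['fy']*d,d],-1)
    if 'hand_eye' in c: return P@c['hand_eye'][:3,:3].T+c['hand_eye'][:3,3]
    W=(P-c['t'])@c['R']; W[d==0]=np.nan; return W
def rect(xy):
    (c,s,a)=cv2.minAreaRect((xy*1000).astype(np.float32)); return np.round(c,1),np.round(s,1),round(a,2)
def ray(c,u,v,z):
    d=c['R'].T@np.array([(u-c['cx'])/c['fx'],(v-c['cy'])/c['fy'],1]);o=-c['R'].T@c['t'];return o+d*(z-o[2])/d[2]
E
python3 - <<'E'
from h import *;import pickle
for n in('top','scene'):
    c=pickle.load(open(n+'.pkl','rb'));W=pts(c);W=np.nan_to_num(W,nan=-9);z=W[...,2]
    print(n)
    # box neighbourhood by z bands
    for lo,hi,name in((.136,.149,'lips'),(.128,.139,'hatch'),(.153,.163,'batten'),(.08,.098,'h90'),(.058,.075,'h67'),(.096,.11,'tin')):
        m=((z>lo)&(z<hi)&(W[...,0]>.1)&(W[...,0]<.9)).astype(np.uint8)
        k,L,S,C=cv2.connectedComponentsWithStats(m)
        for i in range(1,k):
            if S[i,4]>25:
                q=W[L==i];print(name,S[i,4],C[i].round(),np.median(q,0).round(4),rect(q[:,:2]))
E
```

```text
top
lips 3014 [273. 169.] [0.5886 0.0721 0.1437] (array([588.4,  94. ]), array([252.2, 330.9]), 64.98)
lips 29 [276. 178.] [0.5659 0.0926 0.1366] (array([564.1,  88.8]), array([25.1, 18.1]), 10.48)
lips 29 [299. 183.] [0.536  0.047  0.1373] (array([538.4,  44.8]), array([17.7, 28.7]), 39.07)
lips 330 [ 61. 239.] [0.5671 0.6107 0.1425] (array([572.2, 595.7]), array([  6.7, 344.2]), 23.63)
lips 68 [256. 206.] [0.5144 0.1664 0.1393] (array([505.7, 154.8]), array([88.1, 12.5]), 64.75)
lips 28 [287. 211.] [0.4803 0.0962 0.1389] (array([479.6,  93.4]), array([34.5,  8.2]), 67.16)
lips 33 [274. 222.] [0.4665 0.1302 0.1366] (array([464.4, 131.3]), array([18.8, 27.7]), 84.9)
lips 156 [ 14. 319.] [0.4269 0.734  0.1425] (array([424.2, 736.7]), array([16.9, 81.5]), 65.03)
lips 283 [173. 335.] [0.2938 0.4139 0.1446] (array([296.9, 415.9]), array([36.5, 43.2]), 31.17)
lips 91 [ 41. 342.] [0.3627 0.6849 0.142 ] (array([361.6, 689.2]), array([14.5, 56.8]), 70.1)
hatch 362 [278. 110.] [0.7325 0.037  0.1366] (array([729.9,  27.8]), array([211.9,  18.5]), 65.09)
hatch 5578 [269. 202.] [0.5158 0.1268 0.
[... 10214 characters left out ...]
3.5]), array([189. , 434.6]), 51.74)
tin 625 [236. 150.] [0.7133 0.3375 0.1032] (array([714.9, 339.3]), array([100.1,  99.8]), 77.35)
tin 92 [ 66. 165.] [0.3605 0.687  0.1022] (array([360.7, 689.1]), array([18.7, 68.2]), 68.52)
tin 302 [303. 183.] [0.7204 0.1294 0.1035] (array([723.4,  85.4]), array([110.6, 230.7]), 9.76)
tin 50 [ 18. 176.] [0.249  0.7623 0.1033] (array([253. , 762.9]), array([15.1, 42.7]), 68.75)
tin 80 [  9. 192.] [0.199  0.7264 0.1029] (array([200.8, 728.2]), array([78.3, 10.2]), 35.9)
tin 37 [  2. 210.] [0.1498 0.6817 0.1015] (array([153.2, 687.3]), array([36.8, 11.9]), 59.5)
tin 493 [279. 246.] [0.4842 0.0056 0.1032] (array([498.3,  47.2]), array([196.8, 407. ]), 28.63)
```

```bash
cat >> h.py <<'E'
from scipy.spatial.transform import Rotation as Ro
B=np.array([.5876,.0951]);YAW=65.0
def box(x,y,z):   # box mm -> world m
    a=np.radians(YAW);return np.array([B[0]+(x*np.cos(a)-y*np.sin(a))/1000,B[1]+(x*np.sin(a)+y*np.cos(a))/1000,z/1000])
def state():
    from bench import ctrl
    o=ctrl.get_obs();w,x,y,z=o['eef_rot'];R=Ro.from_quat([x,y,z,w]).as_matrix()
    p=np.array(o['eef_pos']);a=np.radians(YAW);d=(p[:2]-B)*1000
    print('t',o['time_s'],'p',p.round(4),'box',(d@[np.cos(a),np.sin(a)]).round(1),(d@[-np.sin(a),np.cos(a)]).round(1),'yang',np.degrees(np.arctan2(R[1,1],R[0,1])).round(2),'tilt',R[:,2].round(3),'F',np.round(o['wrist_force'],1),'open',round(o['opening'],3),'g',o['grasp_force'])
    return p,R
def go(target,yang=None):
    p,R=state();d=R.T@(np.array(target)-p)*100
    t=0 if yang is None else -(yang-np.degrees(np.arctan2(R[1,1],R[0,1])))
    print('shift cm',d.round(2),'twist',round((t+90)%180-90,2))
E
python3 -c "
from h import *
go([.4372,.3328,.20],67)"
```

```text
t 0.15 p [0.2528 0.516  0.2228] box 240.0 481.3 yang 63.89 tilt [-0.001 -0.001 -1.   ] F [ 0.8 -0.8 -0.8] open 1.004 g 0.0
shift cm [-24.62  -8.33   2.28] twist -3.11
```

Call:
servo_tool([
  [[-5, -1.7, 0, -3, -1], [-10, -3.4, 0, -3, -1], [-15, -5, 0, -3, -1], [-20, -6.7, 1, -3, -1], [-24.6, -8.3, 2.2, -3, -1]],
])

```text
time_s: 0.65
eef_pos: [0.4308, 0.3404, 0.2046]
eef_rot: [0.001, 0.2, 0.98, 0.001]
wrist_force: [0.8, 0.3, -0.5]
opening: 1.004
grasp_force: 0.0
```

Call:
servo_tool([
  [[0, 0, 0, 0, -1], [0, 0, 0, 0, -1], [0, 0, 0, 0, -1]],
])

```text
time_s: 0.95
eef_pos: [0.4286, 0.3424, 0.2042]
eef_rot: [-0.0, 0.2, 0.98, 0.0]
wrist_force: [0.0, -0.1, -0.2]
opening: 0.999
grasp_force: 0.0
```

Run:
```python
from h import *
from bench import ctrl
p,R=state();c=ctrl.camera('wrist');W=pts(c)@R.T+p;W[c['depth']==0]=-9
cv2.imwrite('pics/w1.png',c['pixels'][...,::-1])
z=W[...,2]
for lo,hi in((.083,.096),(.058,.075)):
    m=((z>lo)&(z<hi)&(np.hypot(W[...,0]-.437,W[...,1]-.333)<.12)).astype(np.uint8)
    k,L,S,C=cv2.connectedComponentsWithStats(m)
    for i in range(1,k):
        if S[i,4]>80:q=W[L==i];print(S[i,4],C[i].round(),np.median(q,0).round(4),rect(q[:,:2]))
go([.4372,.3328,.086],67)
```

```text
t 0.95 p [0.4286 0.3424 0.2042] box 157.0 248.6 yang 66.92 tilt [-0.  0. -1.] F [ 0.  -0.1 -0.2] open 0.999 g 0.0
718 [248. 192.] [0.4352 0.3355 0.0896] (array([437.3, 335. ]), array([13.3, 58.4]), 66.3)
349 [200. 256.] [0.4819 0.258  0.0889] (array([492.2, 261.1]), array([70.3, 35. ]), 26.41)
405 [174. 186.] [0.4051 0.259  0.0627] (array([405.5, 257.7]), array([28.2, 20.3]), 67.69)
398 [323. 186.] [0.4701 0.4102 0.0625] (array([471. , 411.7]), array([28.5, 20. ]), 66.42)
424 [200. 245.] [0.4802 0.2546 0.0661] (array([487.4, 254.2]), array([83.2, 37.8]), 32.34)
t 1.0 p [0.4284 0.3428 0.2044] box 157.2 248.9 yang 66.97 tilt [-0.  0. -1.] F [-0.3  1.1 -0.4] open 1.002 g 0.0
shift cm [-1.2  -0.58 11.84] twist -0.03
```

View pics/w1.png

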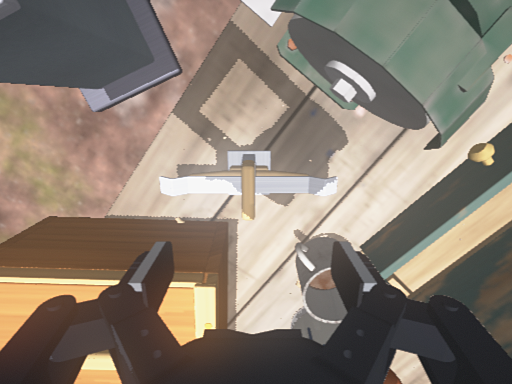

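The wrist view shows the carrier bar at (248,192) and the hooks at (174,186) and (323,186). That matches the fixed views within 2 mm, and the mug at (325,270) is clear of the right finger's path.

Call:
servo_tool([
  [[-1.2, -0.5, 0, 0, -1], [-1.2, -0.5, 4, 0, -1], [-1.2, -0.5, 8, 0, -1], [-1.2, -0.5, 10.5, 0, -1], [-1.2, -0.5, 11.8, 0, -1]],
])

```text
time_s: 1.5
eef_pos: [0.4367, 0.332, 0.0837]
eef_rot: [-0.001, 0.2, 0.98, -0.001]
wrist_force: [-0.2, -0.4, 0.4]
opening: 0.998
grasp_force: 0.0
```

Call:
servo_tool([
  [[0, 0, 0, 0, -1], [0, 0, 0, 0, -1]],
])

```text
time_s: 1.7
eef_pos: [0.4392, 0.333, 0.0874]
eef_rot: [0.001, 0.2, 0.98, 0.001]
wrist_force: [0.6, 0.3, -0.2]
opening: 1.001
grasp_force: 0.0
```

```bash
python3 -c "
from h import *
go([.4375,.3333,.086],67)"
```

```text
t 1.7 p [0.4392 0.333  0.0874] box 152.9 235.0 yang 66.92 tilt [ 0.002  0.001 -1.   ] F [ 0.6  0.3 -0.2] open 1.001 g 0.0
shift cm [ 0.17 -0.04  0.14] twist -0.08
```

Call:
servo_tool([
  [[0.1, 0, 0, 0, 1], [0.1, 0, 0, 0, 1], [0.1, 0, 0, 0, 1], [0.1, 0, 0, 0, 1], [0.1, 0, 0, 0, 1]],
])

```text
time_s: 2.2
eef_pos: [0.4376, 0.3328, 0.0864]
eef_rot: [0.0, 0.2, 0.98, 0.0]
wrist_force: [-0.5, -0.2, -0.3]
opening: 0.141
grasp_force: 0.0
```

Call:
servo_tool([
  [[0, 0, 0, 0, 1], [0, 0, -2, 0, 1], [0, 0, -5, 0, 1], [0, 0, -9, 0, 1], [0, 0, -13, 0, 1]],
])

```text
time_s: 2.7
eef_pos: [0.4369, 0.3325, 0.217]
eef_rot: [-0.001, 0.2, 0.98, -0.0]
wrist_force: [0.8, 0.4, 0.4]
opening: 0.0
grasp_force: 0.0
```

Call:
servo_tool([
  [[0, 0, -3, 0, 1], [0, 0, -5, 0, 1], [0, 0, -5, 0, 1], [0, 0, -5, 0, 1]],
])

```text
time_s: 3.1
eef_pos: [0.4373, 0.3327, 0.2658]
eef_rot: [-0.0, 0.2, 0.98, 0.0]
wrist_force: [1.5, 0.3, -1.1]
opening: -0.0
grasp_force: 0.0
```

```bash
python3 -c "
from h import *
go(box(0,-75,270),65)
c=__import__('bench').ctrl.camera('top');cv2.imwrite('pics/t2.png',c['pixels'][...,::-1])"
```

```text
t 3.1 p [0.4373 0.3327 0.2658] box 151.9 236.6 yang 66.89 tilt [-0.  0. -1.] F [ 1.5  0.3 -1.1] open -0.0 g 0.0
shift cm [-30.65 -16.2   -0.42] twist 1.89
```

View pics/t2.png

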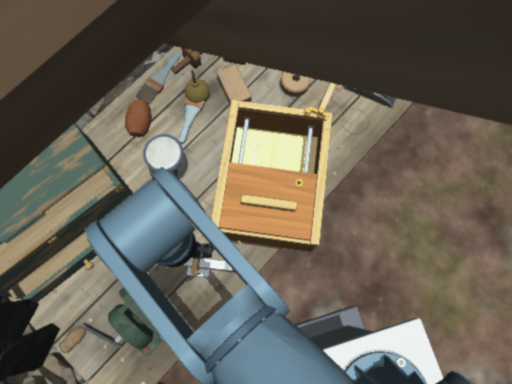

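```bash
cat > look.py <<'E'
from h import *
from bench import ctrl
import sys
p,R=state();c=ctrl.camera('wrist');W=pts(c)@R.T+p;W[c['depth']==0]=-9
if len(sys.argv)>1: cv2.imwrite(sys.argv[1],c['pixels'][...,::-1])
z=W[...,2]
for lo,hi in((.075,.085),(.086,.096),(.058,.075)):
    m=((z>lo)&(z<hi)&(np.hypot(W[...,0]-.437,W[...,1]-.333)<.15)).astype(np.uint8)
    k,L,S,C=cv2.connectedComponentsWithStats(m)
    for i in range(1,k):
        if S[i,4]>60:q=W[L==i];print(lo,S[i,4],C[i].round(),np.median(q,0).round(4),rect(q[:,:2]))
E
python3 look.py pics/w2.png
```

```text
t 3.15 p [0.4369 0.3325 0.2648] box 151.4 236.9 yang 66.88 tilt [-0.002 -0.001 -1.   ] F [-0.4  0.3  0.2] open -0.001 g 0.0
0.075 238 [192. 218.] [0.4694 0.231  0.08  ] (array([469.2, 231.3]), array([105.1,   2.3]), 64.61)
0.075 132 [316. 241.] [0.5645 0.3716 0.0802] (array([569.9, 371.1]), array([16.9, 64.9]), 15.69)
0.086 508 [254. 168.] [0.437  0.335  0.0895] (array([437.9, 334.8]), array([12.6, 57.9]), 66.75)
0.086 287 [193. 222.] [0.4711 0.2347 0.0908] (array([471. , 233.4]), array([108.5,  22.7]), 52.85)
0.058 287 [190. 164.] [0.4054 0.2587 0.0627] (array([405.4, 257. ]), array([27. , 20.2]), 67.59)
0.058 292 [317. 164.] [0.4703 0.4102 0.0625] (array([471.1, 411.5]), array([29.3, 19.9]), 68.48)
0.058 409 [196. 215.] [0.4708 0.2349 0.0674] (array([473. , 235.4]), array([111.5,  33.1]), 47.13)
0.058 330 [312. 234.] [0.5626 0.3656 0.0667] (array([559.6, 368.5]), array([37.7, 62.6]), 15.79)
```

The top view shows the arm over the carrier, which is still on the bench near (205,265). The jaws closed empty and nothing else moved.

View pics/w2.png

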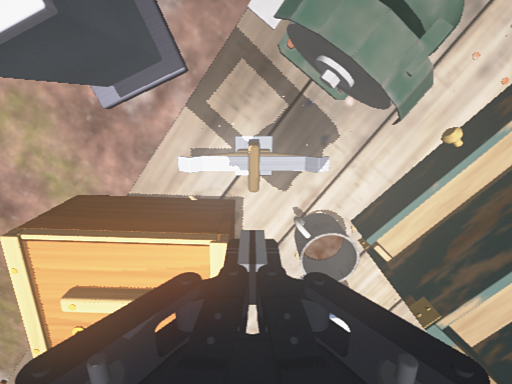

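Run:
```python
from bench import ctrl
from h import *
c=ctrl.camera('wrist');T=np.linalg.inv(c['hand_eye'])
for q in([0,0,.025],[0,0,.006],[0,0,0]):
    p=T[:3,:3]@q+T[:3,3];print(q,c['fx']*p[0]/p[2]+c['cx'],c['fy']*p[1]/p[2]+c['cy'],p[2])
P=pts(c);m=(c['depth']>0)&(c['depth']<.2)&(np.abs(P[...,1])<.02);print(m.sum());Q=P[m];
k=Q[:,2]>np.percentile(Q[:,2],98);print(Q[k].mean(0),Q[:,2].max())
v,u=np.where(m);print(u.min(),u.max(),v.min(),v.max())
```

```text
[0, 0, 0.025] 251.5762271863541 220.25355552931396 0.191695822593356
[0, 0, 0.006] 251.51118589591724 232.82873710539684 0.17364352398327257
[0, 0, 0] 251.48774155312518 237.3615018393324 0.16794279810640414
15391
[ 0.00952671  0.0004186  -0.01699179] -0.010251888734031989
169 336 230 383
```

The wrist view explains the miss. The closed fingertips sit at (251,230), but a tip 25 mm ahead of the TCP would show near row 208. Depth agrees: the tips are really about 10 mm behind the reported TCP, so the jaws closed just above the bar. I'll measure this offset before planning heights from it.

Run:
```python
from bench import ctrl
from h import *
p,R=state()
c=ctrl.camera('wrist');P=pts(c)
for u in(240,245,249,256,260,265):
    col=[(v,*(P[v,u]*1000).round(1)) for v in range(222,262,3)]
    print(u,[x for x in col if x[3]<20][:6])
go([.4378,.3343,.052],67)
```

```text
t 3.25 p [0.4366 0.3324 0.2643] box 151.2 237.1 yang 66.88 tilt [-0.003 -0.001 -1.   ] F [-0.3  0.8 -0.3] open 0.0 g 0.0
240 [(237, np.float64(11.0), np.float64(-6.0), np.float64(-20.3)), (240, np.float64(10.8), np.float64(-5.9), np.float64(-23.1)), (243, np.float64(10.7), np.float64(-5.8), np.float64(-26.2)), (246, np.float64(11.3), np.float64(-5.6), np.float64(-30.1)), (249, np.float64(11.1), np.float64(-5.5), np.float64(-32.6)), (252, np.float64(11.4), np.float64(-5.4), np.float64(-35.9))]
245 [(231, np.float64(11.4), np.float64(-3.5), np.float64(-14.2)), (234, np.float64(11.2), np.float64(-3.5), np.float64(-17.2)), (237, np.float64(10.8), np.float64(-3.4), np.float64(-19.8)), (240, np.float64(11.0), np.float64(-3.3), np.float64(-23.5)), (243, np.float64(11.7), np.float64(-3.2), np.float64(-27.8)), (246, np.float64(11.5), np.float64(-3.1), np.float64(-30.4))]
249 [(231, np.float64(10.9), np.float64(-1.3), np.float64(-13.0)), (234, np.float64(11.3), np.float64(-1.3), np.float64(-17.4)), (237, np.float64(11.4), np.float64(-1.3), np.float64(-20.9)), (240, np.float64(11.2), np.float64
[... 728 characters left out ...]
11.3), np.float64(4.4), np.float64(-24.0)), (243, np.float64(11.0), np.float64(4.4), np.float64(-26.6)), (246, np.float64(11.5), np.float64(4.3), np.float64(-30.5))]
265 [(237, np.float64(11.4), np.float64(7.2), np.float64(-21.0)), (240, np.float64(10.6), np.float64(7.1), np.float64(-22.8)), (243, np.float64(11.2), np.float64(6.9), np.float64(-27.0)), (246, np.float64(11.2), np.float64(6.8), np.float64(-29.9)), (249, np.float64(11.4), np.float64(6.6), np.float64(-33.2)), (252, np.float64(11.3), np.float64(6.5), np.float64(-35.7))]
t 3.3 p [0.4367 0.3324 0.2644] box 151.3 237.1 yang 66.88 tilt [-0.003 -0.001 -1.   ] F [-0.4  0.2 -0.2] open -0.001 g 0.0
shift cm [-0.07  0.26 21.24] twist -0.12
```

The shut tips are at tool z ≈ −12 mm, measured. I'll work from that and descend to TCP z ≈ 0.050, which puts the tips at about 0.062.

Call:
servo_tool([
  [[0, 0.2, 2, 0, -1], [0, 0.2, 4, 0, -1], [0, 0.2, 6, 0, -1], [0, 0.2, 8, 0, -1], [0, 0.2, 9, 0, -1]],
])

```text
time_s: 3.8
eef_pos: [0.4367, 0.3339, 0.1732]
eef_rot: [-0.002, 0.2, 0.98, -0.001]
wrist_force: [-0.6, -0.7, 0.4]
opening: 0.847
grasp_force: 0.0
```

Call:
servo_tool([
  [[0, 0, 1, 0, -1], [0, 0, 4, 0, -1], [0, 0, 8, 0, -1], [0, 0, 11, 0, -1], [0, 0, 12.4, 0, -1]],
])

```text
time_s: 4.3
eef_pos: [0.4366, 0.3338, 0.0494]
eef_rot: [-0.002, 0.2, 0.98, -0.001]
wrist_force: [-0.1, -0.4, -0.1]
opening: 0.997
grasp_force: 0.0
```

Call:
servo_tool([
  [[0, 0, 0, 0, -1], [0, 0, 0, 0, -1], [0, 0, 0, 0, -1]],
])

```text
time_s: 4.6
eef_pos: [0.4398, 0.3354, 0.0542]
eef_rot: [0.001, 0.2, 0.98, 0.001]
wrist_force: [0.1, 0.5, 0.1]
opening: 1.003
grasp_force: 0.0
```

```bash
python3 -c "
from h import *
go([.4378,.3343,.050],67)"
```

```text
t 4.6 p [0.4398 0.3354 0.0542] box 155.3 235.5 yang 66.89 tilt [ 0.003  0.002 -1.   ] F [0.1 0.5 0.1] open 1.003 g 0.0
shift cm [ 0.14 -0.18  0.42] twist -0.11
```

Call:
servo_tool([
  [[0, 0, 0.2, 0, -1], [0, 0, 0.2, 0, -1], [0, 0, 0.2, 0, -1], [0, 0, 0.2, 0, 1], [0, 0, 0.2, 0, 1]],
])

```text
time_s: 5.1
eef_pos: [0.4382, 0.3347, 0.0502]
eef_rot: [0.0, 0.2, 0.98, 0.0]
wrist_force: [0.0, 0.7, 0.3]
opening: 0.689
grasp_force: 0.0
```

Call:
servo_tool([
  [[0, 0, 0, 0, 1], [0, 0, 0, 0, 1], [0, 0, 0, 0, 1], [0, 0, 0, 0, 1], [0, 0, 0, 0, 1]],
])

```text
time_s: 5.6
eef_pos: [0.4381, 0.3345, 0.0501]
eef_rot: [-0.0, 0.2, 0.98, -0.0]
wrist_force: [-0.9, -0.7, 0.2]
opening: 0.154
grasp_force: 61.5
```

Call:
servo_tool([
  [[0, 0, -2, 0, 1], [0, 0, -6, 0, 1], [0, 0, -10, 0, 1], [0, 0, -14, 0, 1], [0, 0, -17, 0, 1]],
])

```text
time_s: 6.1
eef_pos: [0.4385, 0.3349, 0.2225]
eef_rot: [0.001, 0.2, 0.98, 0.001]
wrist_force: [0.7, 1.0, -2.5]
opening: 0.156
grasp_force: 61.1
```

Call:
servo_tool([
  [[0, 0, -1.5, 0, 1], [0, 0, -2, 0, 1], [0, 0, -2, 0, 1], [0, 0, -2, 0, 1]],
])

```text
time_s: 6.5
eef_pos: [0.4372, 0.3341, 0.2379]
eef_rot: [-0.002, 0.2, 0.98, -0.001]
wrist_force: [-0.5, 0.9, -3.2]
opening: 0.154
grasp_force: 61.1
```

```bash
python3 -c "
from h import *
go(box(0,-75,240),65)"
```

```text
t 6.5 p [0.4372 0.3341 0.2379] box 153.1 237.3 yang 66.88 tilt [-0.003 -0.002 -1.   ] F [-0.5  0.9 -3.2] open 0.154 g 61.0959792137146
shift cm [-30.71 -16.32  -0.25] twist 1.88
```

Call:
servo_tool([
  [[-2, -1.1, 0, 0, 1], [-5, -2.7, 0, 0, 1], [-9, -4.8, 0, 0, 1], [-13, -6.9, 0, 0, 1], [-16, -8.5, 0, 0, 1]],
])

```text
time_s: 7.0
eef_pos: [0.5524, 0.1914, 0.2378]
eef_rot: [-0.001, 0.201, 0.98, -0.001]
wrist_force: [0.1, 0.3, -2.4]
opening: 0.155
grasp_force: 60.9
```

Call:
servo_tool([
  [[-4, -2.1, 0, 1, 1], [-8, -4.2, 0, 1.9, 1], [-11, -5.9, 0, 1.9, 1], [-13, -7, 0, 1.9, 1], [-14.5, -7.7, 0, 1.9, 1]],
])

```text
time_s: 7.5
eef_pos: [0.655, 0.0641, 0.2374]
eef_rot: [-0.002, 0.217, 0.976, -0.0]
wrist_force: [-0.5, 0.3, -2.5]
opening: 0.156
grasp_force: 60.8
```

Call:
servo_tool([
  [[0, 0, 0, 0, 1], [0, 0, 0, 0, 1], [0, 0, 0, 0, 1], [0, 0, 0, 0, 1]],
])

```text
time_s: 7.9
eef_pos: [0.6546, 0.0672, 0.2402]
eef_rot: [-0.0, 0.216, 0.976, 0.0]
wrist_force: [-0.0, -0.3, -2.2]
opening: 0.155
grasp_force: 61.0
```

Run:
```python
from h import *
from bench import ctrl
go(box(0,-75,240),65)
c=ctrl.camera('scene');cv2.imwrite('pics/s3.png',c['pixels'][...,::-1])
c=ctrl.camera('wrist');cv2.imwrite('pics/w3.png',c['pixels'][...,::-1])
p,R=state();W=pts(c)@R.T+p;W[c['depth']==0]=-9
a=np.radians(YAW);D=(W[...,:2]-B)*1000;X=D@[np.cos(a),np.sin(a)];Y=D@[-np.sin(a),np.cos(a)];z=W[...,2]
# lips: |x| outer edges at z 136-148 
for y0 in(-20,40,100):
    m=(abs(Y-y0)<10)&(z>.139)&(z<.148)&(abs(X)<140)
    q=X[m];print('lips',y0,[(s.size,s.min(),np.median(s),s.max()) for s in(q[q<-90],q[q>90]) if s.size])
# hooks
m=(z>.225)&(z<.26)&(c['depth']>.17)&(abs(Y+75)<25)&(abs(X)>60)
for s in(-1,1):
    k=m&(X*s>0);print('hook',k.sum(),X[k].min(),X[k].max(),Y[k].min(),Y[k].max(),z[k].max()) if k.any() else 0
```

```text
t 7.9 p [0.6546 0.0672 0.2402] box 3.0 -72.5 yang 65.07 tilt [-0.  0. -1.] F [-0.  -0.3 -2.2] open 0.155 g 61.025766134262085
shift cm [-0.25 -0.3   0.02] twist 0.07
t 8.0 p [0.6548 0.0669 0.2404] box 2.8 -72.8 yang 65.06 tilt [ 0.  0. -1.] F [-0.1 -0.3 -2.9] open 0.151 g 61.020344495773315
lips -20 [(562, np.float64(-126.2139522735256), np.float64(-114.53509928438737), np.float64(-104.9881320415885)), (550, np.float64(105.63796876013818), np.float64(114.98712126668885), np.float64(126.21996196650231))]
lips 40 [(701, np.float64(-126.08352378882513), np.float64(-114.65097733346455), np.float64(-105.13784118629329)), (694, np.float64(105.68369929663902), np.float64(115.09335853331893), np.float64(126.39924849182835))]
lips 100 []
hook 129 -71.6247625171309 -60.050007330799595 -70.77385462109415 -65.78616594401488 0.23043988149811048
hook 190 60.17910255518491 77.76812667876301 -70.07025128701956 -64.49288522598474 0.22954243194388999
```

Call:
servo_tool([
  [[-0.2, -0.3, 1, 0, 1], [-0.2, -0.3, 4, 0, 1], [-0.2, -0.3, 7, 0, 1], [-0.2, -0.3, 10, 0, 1], [-0.2, -0.3, 12, 0, 1]],
])

```text
time_s: 8.5
eef_pos: [0.654, 0.0624, 0.1168]
eef_rot: [-0.002, 0.217, 0.976, -0.0]
wrist_force: [0.6, -0.3, -2.8]
opening: 0.156
grasp_force: 60.9
```

Call:
servo_tool([
  [[0, 0, 0, 0, 1], [0, 0, 1, 0, 1], [0, 0, 2, 0, 1], [0, 0, 3, 0, 1], [0, 0, 4, 0, 1]],
])

```text
time_s: 9.0
eef_pos: [0.656, 0.0623, 0.08]
eef_rot: [0.0, 0.217, 0.976, 0.0]
wrist_force: [-0.0, 1.2, -2.6]
opening: 0.157
grasp_force: 60.9
```

Call:
servo_tool([
  [[0, 0, 0.4, 0, 1], [0, 0, 0.8, 0, 1], [0, 0, 1.1, 0, 1], [0, 0, 1.1, 0, 1], [0, 0, 1.1, 0, 1]],
])

```text
time_s: 9.5
eef_pos: [0.6559, 0.0623, 0.0694]
eef_rot: [0.0, 0.217, 0.976, 0.0]
wrist_force: [-0.4, 0.0, -1.8]
opening: 0.156
grasp_force: 60.9
```

```bash
python3 -c "
from h import *
go(box(0,-75,66),65)"
```

```text
t 9.5 p [0.6559 0.0623 0.0694] box -0.8 -75.8 yang 64.99 tilt [ 0.001 -0.    -1.   ] F [-0.4  0.  -1.8] open 0.156 g 60.941011905670166
shift cm [0.08 0.08 0.34] twist -0.01
```

Call:
servo_tool([
  [[0, 0, 0.1, 0, 1], [0, 0, 0.2, 0, 1], [0, 0, 0.3, 0, 1], [0, 0, 0.3, 0, 1]],
])

```text
time_s: 9.9
eef_pos: [0.656, 0.0624, 0.0665]
eef_rot: [0.0, 0.217, 0.976, 0.0]
wrist_force: [0.3, -0.6, -0.0]
opening: 0.151
grasp_force: 61.2
```

Call:
servo_tool([
  [[0, 0, 0, 0, 0], [0, 0, 0, 0, 0], [0, 0, 0, 0, 0], [0, 0, 0, 0, 0], [0, 0, -1, 0, 0]],
])

```text
time_s: 10.4
eef_pos: [0.6544, 0.0624, 0.0749]
eef_rot: [-0.002, 0.217, 0.976, -0.0]
wrist_force: [0.6, 0.5, -0.3]
opening: 0.497
grasp_force: 0.0
```

Call:
servo_tool([
  [[0, 0, -3, 0, 0], [0, 0, -7, 0, 0], [0, 0, -8, 0, 0], [0, 0, -8, 0, 0], [0, 0, -8, 0, 0]],
])

```text
time_s: 10.9
eef_pos: [0.6552, 0.0624, 0.1557]
eef_rot: [-0.0, 0.217, 0.976, -0.0]
wrist_force: [-1.0, -0.2, -0.4]
opening: 0.499
grasp_force: 0.0
```

Run:
```python
from h import *
from bench import ctrl
p,R=state();c=ctrl.camera('wrist');cv2.imwrite('pics/w4.png',c['pixels'][...,::-1])
W=pts(c)@R.T+p;W[c['depth']==0]=-9
a=np.radians(YAW);D=(W[...,:2]-B)*1000;X=D@[np.cos(a),np.sin(a)];Y=D@[-np.sin(a),np.cos(a)];z=W[...,2]
for n,lo,hi in(('bar',.1,.112),('hook',.074,.088),('cross',.068,.074)):
    m=((z>lo)&(z<hi)&(abs(X)<106)&(Y>-145)&(Y<0)).astype(np.uint8);k,L,S,C=cv2.connectedComponentsWithStats(m)
    for i in range(1,k):
        if S[i,4]>60:j=L==i;print(n,S[i,4],C[i].round(),rect(np.stack([X[j],Y[j]],1)/1000),np.median(z[j]).round(4))
go(box(0,-120,145),65)
```

```text
t 10.9 p [0.6552 0.0624 0.1557] box -1.1 -75.1 yang 64.99 tilt [-0.001  0.    -1.   ] F [-1.  -0.2 -0.4] open 0.499 g 0.0
bar 1234 [253. 204.] (array([  0.5, -75.3]), array([59.4, 13.9]), 89.6) 0.1054
hook 1904 [159. 190.] (array([-84.2, -76.5]), array([136.2,  27.6]), 86.32) 0.0766
hook 1893 [348. 190.] (array([ 84.4, -76.6]), array([136.7,  27.1]), 86.8) 0.0766
cross 67 [159. 134.] (array([-79.3, -24.1]), array([30.8,  1.8]), 89.57) 0.0729
cross 108 [346. 150.] (array([ 79.6, -37.7]), array([58.3,  1.8]), 89.38) 0.0728
cross 64 [144. 193.] (array([-98.1, -75.5]), array([20. ,  4.6]), 86.16) 0.0726
cross 1487 [209. 193.] (array([-40.1, -75.3]), array([64.4, 20. ]), 0.69) 0.072
cross 1478 [298. 193.] (array([ 40.9, -75.5]), array([63.8, 20.1]), 0.04) 0.0719
cross 73 [363. 192.] (array([ 97.3, -75.2]), array([ 7.6, 19.4]), 4.58) 0.0729
t 10.95 p [0.6546 0.0624 0.1547] box -1.3 -74.6 yang 64.98 tilt [-0.002  0.    -1.   ] F [ 0.7  0.6 -0.9] open 0.501 g 0.0
shift cm [-4.55  0.13  0.96] twist -0.02
```

View pics/w4.png

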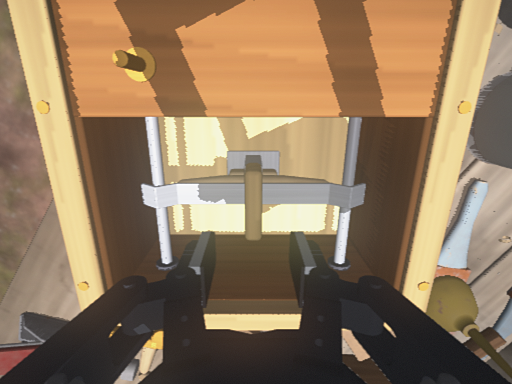

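The wrist view shows the carrier hanging square on both rails. The bar is at (253,204) with its top at z 106 mm, and both hooks are on at (155,195) and (350,195). Carrier y is −75 mm. Next I'll push the bar's end with closed fingers.

Call:
servo_tool([
  [[-2, 0.1, 0, 0, 1], [-4, 0.1, 0, 0, 1], [-4.9, 0.1, 0, 0, 1], [-4.9, 0.1, 0, 0, 1], [-4.9, 0.1, 0, 0, 1]],
])

```text
time_s: 11.45
eef_pos: [0.6995, 0.0428, 0.1548]
eef_rot: [-0.001, 0.217, 0.976, -0.0]
wrist_force: [-0.2, -0.5, -0.6]
opening: 0.0
grasp_force: 0.0
```

Call:
servo_tool([
  [[0, 0, 0, 0, 1], [0, 0, 2, 0, 1], [0, 0, 4, 0, 1], [0, 0, 6, 0, 1], [0, 0, 7, 0, 1]],
])

```text
time_s: 11.95
eef_pos: [0.6987, 0.0431, 0.0841]
eef_rot: [-0.002, 0.216, 0.976, -0.0]
wrist_force: [-1.0, 0.9, 0.2]
opening: -0.002
grasp_force: 0.0
```

```bash
python3 -c "
from h import *
go(box(0,-124,66),65)"
```

```text
t 11.95 p [0.6987 0.0431 0.0841] box -0.1 -122.7 yang 65.01 tilt [-0.003  0.    -1.   ] F [-1.   0.9  0.2] open -0.002 g 0.0
shift cm [-0.14  0.02  1.81] twist 0.01
```

Call:
servo_tool([
  [[0, 0, 0.9, 0, 1], [0, 0, 1.7, 0, 1], [0, 0, 1.7, 0, 1], [0.4, 0, 1.7, 0, 1], [0.8, 0, 1.7, 0, 1]],
])

```text
time_s: 12.45
eef_pos: [0.6937, 0.0459, 0.0701]
eef_rot: [0.001, 0.217, 0.976, 0.0]
wrist_force: [2.7, -2.3, 4.0]
opening: -0.0
grasp_force: 3.4
```

Call:
servo_tool([
  [[0.5, 0, 0, 0, 1], [1, 0, 0, 0, 1], [1.6, 0, 0, 0, 1], [2.2, 0, 0, 0, 1], [2.8, 0, 0, 0, 1]],
])

```text
time_s: 12.95
eef_pos: [0.6684, 0.0577, 0.0701]
eef_rot: [0.001, 0.217, 0.976, 0.0]
wrist_force: [4.3, -1.8, 3.6]
opening: -0.003
grasp_force: 2.5
```

Call:
servo_tool([
  [[0.6, 0, 0, 0, 1], [1.2, 0, 0, 0, 1], [1.8, 0, 0, 0, 1], [2.4, 0, 0, 0, 1], [2.8, 0, 0, 0, 1]],
])

```text
time_s: 13.45
eef_pos: [0.643, 0.0696, 0.0701]
eef_rot: [0.001, 0.217, 0.976, 0.0]
wrist_force: [5.7, -2.6, 3.2]
opening: -0.002
grasp_force: 2.6
```

Run:
```python
from h import *
from bench import ctrl
go(box(0,-33,66),65)
p,R=state();c=ctrl.camera('wrist')
W=pts(c)@R.T+p;W[c['depth']==0]=-9
a=np.radians(YAW);D=(W[...,:2]-B)*1000;X=D@[np.cos(a),np.sin(a)];Y=D@[-np.sin(a),np.cos(a)];z=W[...,2]
for n,lo,hi in(('bar',.1,.112),('hook',.076,.088),('cross',.068,.074)):
    m=((z>lo)&(z<hi)&(abs(X)<106)&(Y>-145)&(Y<10)).astype(np.uint8);k,L,S,C=cv2.connectedComponentsWithStats(m)
    for i in range(1,k):
        if S[i,4]>60:j=L==i;print(n,S[i,4],C[i].round(),rect(np.stack([X[j],Y[j]],1)/1000),np.median(z[j]).round(4))
```

```text
t 13.45 p [0.643  0.0696 0.0701] box 0.3 -61.0 yang 64.99 tilt [ 0.002 -0.    -1.   ] F [ 5.7 -2.6  3.2] open -0.002 g 2.6441701501607895
shift cm [ 2.8  -0.03  0.4 ] twist -0.01
t 13.45 p [0.643  0.0696 0.0701] box 0.3 -61.0 yang 64.99 tilt [ 0.002 -0.    -1.   ] F [ 5.7 -2.6  3.2] open -0.002 g 2.6441701501607895
bar 2731 [251. 221.] (array([  0.9, -33.5]), array([42.4, 27.3]), 89.91) 0.1056
hook 1703 [106. 226.] (array([-79.7, -63.6]), array([21.9, 89.3]), 5.31) 0.0771
hook 1656 [397. 225.] (array([ 86. , -63.2]), array([20.8, 88.3]), 2.65) 0.0771
cross 1449 [180. 183.] (array([-40.5, -25.8]), array([ 8. , 63.3]), 89.95) 0.072
cross 1460 [323. 183.] (array([ 40.8, -25.7]), array([ 8.2, 63.8]), 89.95) 0.072
cross 377 [121. 245.] (array([-79.1, -69. ]), array([ 2.3, 75.7]), 0.07) 0.0727
cross 368 [382. 245.] (array([ 79.5, -68.8]), array([74.3,  2.3]), 89.93) 0.0727
```

Call:
servo_tool([
  [[0.5, 0, -0.1, 0, 1], [1, 0, -0.1, 0, 1], [1.5, 0, -0.1, 0, 1], [2, 0, -0.1, 0, 1], [2.4, 0, -0.1, 0, 1]],
])

```text
time_s: 14.0
eef_pos: [0.6201, 0.0801, 0.0699]
eef_rot: [-0.0, 0.216, 0.976, -0.0]
wrist_force: [3.7, -1.1, 0.7]
opening: 0.0
grasp_force: 1.4
```

Call:
servo_tool([
  [[0.1, 0, 0, 0, 1], [0.2, 0, 0, 0, 1], [0.3, 0, 0, 0, 1]],
])

```text
time_s: 14.3
eef_pos: [0.6179, 0.081, 0.07]
eef_rot: [-0.0, 0.217, 0.976, -0.0]
wrist_force: [2.9, -0.4, 0.2]
opening: 0.001
grasp_force: 1.3
```

Call:
servo_tool([
  [[0.1, 0, 0, 0, 1], [0.2, 0, 0, 0, 1], [0.2, 0, 0, 0, 1]],
])

```text
time_s: 14.6
eef_pos: [0.6168, 0.0817, 0.0704]
eef_rot: [0.001, 0.217, 0.976, 0.0]
wrist_force: [4.8, -0.6, -0.5]
opening: 0.002
grasp_force: 2.3
```

Call:
servo_tool([
  [[0.1, 0, 0, 0, 1], [0.2, 0, 0, 0, 1], [0.2, 0, 0, 0, 1]],
])

```text
time_s: 14.9
eef_pos: [0.6167, 0.0818, 0.0713]
eef_rot: [0.003, 0.217, 0.976, -0.0]
wrist_force: [7.8, -3.6, 0.2]
opening: -0.004
grasp_force: 4.4
```

Call:
servo_tool([
  [[-1, 0, 0, 0, 1], [-3, 0, 0, 0, 1], [-3, 0, -4, 0, 1], [-3, 0, -8, 0, 1], [-3, 0, -12, 0, 1]],
])

```text
time_s: 15.4
eef_pos: [0.6402, 0.07, 0.1898]
eef_rot: [-0.003, 0.217, 0.976, -0.0]
wrist_force: [-0.1, 1.2, -0.2]
opening: -0.003
grasp_force: 0.0
```

Call:
servo_tool([
  [[0, 0, 0, 0, 1], [0, 0, 0, 0, 1], [0, 0, 0, 0, 1]],
])

```text
time_s: 15.7
eef_pos: [0.6401, 0.0701, 0.1881]
eef_rot: [-0.002, 0.217, 0.976, -0.0]
wrist_force: [-0.4, 0.3, 0.2]
opening: -0.0
grasp_force: 0.0
```

Run:
```python
from h import *
from bench import ctrl
p,R=state();c=ctrl.camera('wrist');cv2.imwrite('pics/w5.png',c['pixels'][...,::-1])
W=pts(c)@R.T+p;W[c['depth']==0]=-9
a=np.radians(YAW);D=(W[...,:2]-B)*1000;X=D@[np.cos(a),np.sin(a)];Y=D@[-np.sin(a),np.cos(a)];z=W[...,2]
for n,lo,hi in(('bar',.1,.112),('hook',.076,.088),('cross',.066,.074),('batten',.153,.163)):
    m=((z>lo)&(z<hi)&(abs(X)<106)&(Y>-145)&(Y<110)&(c['depth']>.17)).astype(np.uint8);k,L,S,C=cv2.connectedComponentsWithStats(m)
    for i in range(1,k):
        if S[i,4]>60:j=L==i;print(n,S[i,4],C[i].round(),rect(np.stack([X[j],Y[j]],1)/1000),np.median(z[j]).round(4))
go(box(0,114,190),65)
```

```text
t 15.7 p [0.6401 0.0701 0.1881] box -0.4 -58.1 yang 64.99 tilt [-0.004  0.    -1.   ] F [-0.4  0.3  0.2] open -0.0 g 0.0
bar 226 [253. 145.] (array([  0.1, -14.8]), array([12.9, 12.8]), 0.73) 0.1055
hook 710 [170. 200.] (array([-83.1, -78.6]), array([ 12.8, 132.9]), 2.59) 0.0768
hook 679 [335. 199.] (array([ 83.9, -78.6]), array([ 10.5, 133. ]), 1.21) 0.0768
cross 117 [332. 177.] (array([ 80.1, -53.9]), array([ 2.5, 82.6]), 0.07) 0.0732
batten 69 [152.  98.] (array([-63.1,  23.6]), array([7.4, 5. ]), 65.66) 0.1581
t 15.75 p [0.64   0.0701 0.1877] box -0.5 -58.1 yang 64.99 tilt [-0.005  0.    -1.   ] F [-1.2 -0.5  1. ] open -0.002 g 0.0
shift cm [17.21  0.04 -0.15] twist -0.01
```

View pics/w5.png

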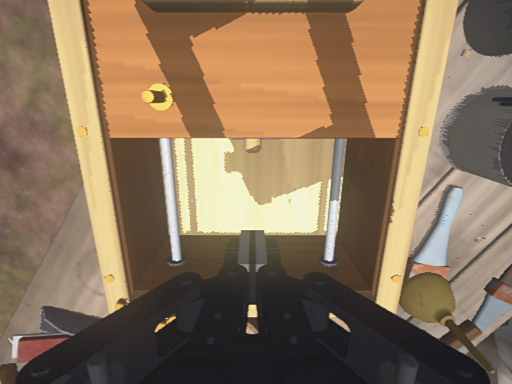

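The wrist view shows the bar end just showing at (253,145), at box y ≈ −21 mm, so the carrier is at about +8 to +9 mm against the collars and level. Next is the hatch.

Call:
servo_tool([
  [[4, 0, 0, 0, 1], [8, 0, 0, 0, 1], [12, 0, 0, 0, 1], [15, 0, 0, 0, 1], [17.2, 0, 0, 0, 1]],
])

```text
time_s: 16.25
eef_pos: [0.4825, 0.1435, 0.1882]
eef_rot: [-0.002, 0.216, 0.976, -0.0]
wrist_force: [0.4, 0.3, -0.0]
opening: -0.004
grasp_force: 0.0
```

Call:
servo_tool([
  [[0, 0, 0, 0, 1], [0, 0, 0, 0, 1], [0, 0, 0, 0, 1], [0, 0, 0, 0, 1]],
])

```text
time_s: 16.65
eef_pos: [0.4864, 0.1422, 0.1898]
eef_rot: [-0.0, 0.217, 0.976, -0.0]
wrist_force: [-0.1, -0.4, -0.3]
opening: 0.0
grasp_force: 0.0
```

```bash
python3 -c "
from h import *
go(box(0,114,128),65)"
```

```text
t 16.65 p [0.4864 0.1422 0.1898] box -0.1 111.6 yang 64.93 tilt [-0. -0. -1.] F [-0.1 -0.4 -0.3] open 0.0 g 0.0
shift cm [0.24 0.01 6.18] twist -0.07
```

Call:
servo_tool([
  [[0.3, 0, 2, 0, 1], [0.3, 0, 4, 0, 1], [0.3, 0, 6, 0, 1], [0.3, 0, 6, 0, 1], [0.3, 0, 6, 0, 1]],
])

```text
time_s: 17.15
eef_pos: [0.4833, 0.1437, 0.1302]
eef_rot: [-0.0, 0.217, 0.976, -0.0]
wrist_force: [0.9, -0.6, 0.2]
opening: 0.001
grasp_force: 0.0
```

Call:
servo_tool([
  [[-0.5, 0, 0, 0, 1], [-1.2, 0, 0, 0, 1], [-2, 0, 0, 0, 1], [-3, 0, 0, 0, 1], [-4, 0, 0, 0, 1]],
])

```text
time_s: 17.65
eef_pos: [0.5202, 0.1268, 0.1305]
eef_rot: [0.0, 0.217, 0.976, 0.0]
wrist_force: [-2.6, 0.8, 2.5]
opening: -0.0
grasp_force: 1.4
```

Call:
servo_tool([
  [[-1, 0, 0, 0, 1], [-2, 0, 0, 0, 1], [-3, 0, 0, 0, 1], [-4, 0, 0, 0, 1], [-5, 0, 0, 0, 1]],
])

```text
time_s: 18.15
eef_pos: [0.5653, 0.1056, 0.1301]
eef_rot: [-0.0, 0.217, 0.976, -0.0]
wrist_force: [-2.2, 1.7, 1.9]
opening: 0.003
grasp_force: 1.4
```

```bash
python3 -c "
from h import *
go(box(0,-39,130),65)"
```

```text
t 18.15 p [0.5653 0.1056 0.1301] box 0.1 24.6 yang 64.98 tilt [-0. -0. -1.] F [-2.2  1.7  1.9] open 0.003 g 1.437023151665926
shift cm [-6.36 -0.    0.01] twist -0.02
```

Call:
servo_tool([
  [[-1, 0, 0, 0, 1], [-2, 0, 0, 0, 1], [-3, 0, 0, 0, 1], [-4, 0, 0, 0, 1], [-5, 0, 0, 0, 1]],
])

```text
time_s: 18.65
eef_pos: [0.6106, 0.0844, 0.1301]
eef_rot: [-0.0, 0.217, 0.976, -0.0]
wrist_force: [-1.6, 1.4, 1.6]
opening: 0.003
grasp_force: 1.4
```

Call:
servo_tool([
  [[-0.4, 0, 0, 0, 1], [-0.8, 0, 0, 0, 1], [-1.1, 0, 0, 0, 1], [-1.3, 0, 0, 0, 1], [-1.3, 0, 0, 0, 1]],
])

```text
time_s: 19.15
eef_pos: [0.6219, 0.0791, 0.13]
eef_rot: [0.0, 0.217, 0.976, -0.0]
wrist_force: [-0.2, -0.8, -0.3]
opening: 0.002
grasp_force: 0.2
```

```bash
python3 -c "
from h import *
go(box(0,-39,130),65)"
```

```text
t 19.15 p [0.6219 0.0791 0.13  ] box -0.0 -37.8 yang 64.98 tilt [ 0. -0. -1.] F [-0.2 -0.8 -0.3] open 0.002 g 0.16845411504618824
shift cm [-0.12  0.    0.01] twist -0.02
```

Call:
servo_tool([
  [[-0.1, 0, 0, 0, 1], [-0.2, 0, 0, 0, 1], [-0.3, 0, 0, 0, 1], [-0.3, 0, 0, 0, 1]],
])

```text
time_s: 19.55
eef_pos: [0.6223, 0.0789, 0.1301]
eef_rot: [-0.002, 0.216, 0.976, -0.0]
wrist_force: [-11.2, 2.8, 6.5]
opening: -0.003
grasp_force: 5.2
```

Call:
servo_tool([
  [[0.5, 0, 0, 0, 1], [0.8, 0, -2, 0, 1], [1, 0, -5, 0, 1], [1, 0, -8, 0, 1], [1, 0, -8, 0, 1]],
])

```text
time_s: 20.05
eef_pos: [0.6187, 0.0822, 0.2159]
eef_rot: [0.005, 0.216, 0.976, 0.001]
wrist_force: [0.7, 0.1, -0.2]
opening: 0.002
grasp_force: 0.0
```

```bash
cat > chk.py <<'E'
from h import *
from bench import ctrl
a=np.radians(YAW);state()
for n in('top','scene','wrist'):
    p,R=(np.array(ctrl.get_obs()['eef_pos']),None)
    o=ctrl.get_obs();w,x,y,zz=o['eef_rot'];R=Ro.from_quat([x,y,zz,w]).as_matrix()
    c=ctrl.camera(n);W=pts(c)
    if n=='wrist': W=W@R.T+o['eef_pos']; W[c['depth']<.17]=-9
    W=np.nan_to_num(W,nan=-9);cv2.imwrite(f'pics/chk_{n}.png',c['pixels'][...,::-1])
    D=(W[...,:2]-B)*1000;X=D@[np.cos(a),np.sin(a)];Y=D@[-np.sin(a),np.cos(a)];z=W[...,2]
    for nm,lo,hi,bx in(('knob',.157,.169,(-125,-50,-200,-125.)),('hookarm',.1445,.156,(-125,-50,-210,-125)),('stud',.153,.164,(-75,-55,-127,-100)),('batten',.153,.163,(-75,75,-90,-30))):
        m=((z>lo)&(z<hi)&(X>bx[0])&(X<bx[1])&(Y>bx[2])&(Y<bx[3]))
        if m.sum()>5:print(n,nm,m.sum(),np.array([X[m].mean(),Y[m].mean(),X[m].min(),X[m].max(),Y[m].min(),Y[m].max(),1000*np.median(z[m])]).round(1))
E
python3 chk.py
```

```text
t 20.05 p [0.6187 0.0822 0.2159] box 1.4 -33.6 yang 65.0 tilt [ 0.011 -0.001 -1.   ] F [ 0.7  0.1 -0.2] open 0.002 g 0.0
top knob 27 [ -96.1 -156.8 -101.9  -89.9 -163.8 -150.1  163.6]
top hookarm 135 [ -93.9 -150.9 -124.7  -60.3 -170.3 -125.2  151. ]
top stud 11 [ -65.4 -119.6  -68.5  -62.5 -123.7 -116.1  159.2]
top batten 136 [ 43.  -57.3  17.9  64.1 -68.4 -49.1 158.8]
scene knob 21 [ -97.9 -154.3 -104.1  -89.6 -161.2 -149.8  163.4]
scene hookarm 105 [ -93.2 -150.2 -124.9  -58.4 -167.2 -125.3  150.5]
scene stud 13 [ -65.4 -117.9  -70.4  -61.6 -122.7 -114.7  158.4]
scene batten 276 [ -7.2 -55.9 -66.5  63.3 -68.1 -46.7 157.6]
wrist hookarm 122 [-101.1 -144.6 -124.1  -79.9 -163.  -125.2  145.5]
wrist batten 2901 [  0.3 -56.5 -64.5  65.3 -68.5 -48.5 157.7]
```

The stud is at y ≈ −120 mm and the batten at about −58 mm, so the hatch is shut within about 1.5 mm. The knob is at box (−97,−156), top 163.5 mm, which makes the hook about 1.2 rad. I'll move beyond the knob and push it round in two phases.

```bash
python3 -c "
from h import *
go(box(-94,-183,200),65)"
```

```text
t 20.2 p [0.6153 0.0822 0.2098] box 0.0 -30.5 yang 64.98 tilt [ 0. -0. -1.] F [-0.1  0.4 -1.2] open -0.001 g 0.0
shift cm [-15.25  -9.4    0.99] twist -0.02
```

Call:
servo_tool([
  [[-3, -1.9, 0, 0, 1], [-6, -3.8, 0, 0, 1], [-9.5, -6, 0, 0, 1], [-12.5, -7.8, 0, 0, 1], [-15.2, -9.4, 0, 0, 1]],
])

```text
time_s: 20.7
eef_pos: [0.7133, -0.0688, 0.2078]
eef_rot: [-0.001, 0.217, 0.976, -0.0]
wrist_force: [0.4, 0.9, 0.3]
opening: -0.001
grasp_force: 0.0
```

Call:
servo_tool([
  [[0, 0, 0, 0, 1], [0, 0, 0, 0, 1], [0, 0, 2, 0, 1], [0, 0, 3, 0, 1], [0, 0, 3, 0, 1]],
])

```text
time_s: 21.2
eef_pos: [0.7113, -0.0656, 0.1771]
eef_rot: [-0.003, 0.216, 0.976, 0.0]
wrist_force: [-0.1, -0.2, -0.1]
opening: -0.001
grasp_force: 0.0
```

```bash
python3 -c "
from h import *
go(box(-94,-183,144),65)"
```

```text
t 21.2 p [ 0.7113 -0.0656  0.1771] box -93.4 -180.0 yang 65.05 tilt [-0.005  0.002 -1.   ] F [-0.1 -0.2 -0.1] open -0.001 g 0.0
shift cm [-0.32 -0.06  3.31] twist 0.05
```

Call:
servo_tool([
  [[-0.3, 0, 1.5, 0, 1], [-0.3, 0, 2.7, 0, 1], [-0.3, 0, 3.2, 0, 1], [-0.3, 0, 3.2, 0, 1], [-0.3, 0, 3.2, 0, 1]],
])

```text
time_s: 21.7
eef_pos: [0.7161, -0.0685, 0.1482]
eef_rot: [0.0, 0.217, 0.976, 0.0]
wrist_force: [0.4, -0.3, -0.7]
opening: 0.001
grasp_force: 0.0
```

Call:
servo_tool([
  [[0.5, 0, 0, 0, 1], [1, 0, 0, 0, 1], [1.5, 0, 0, 0, 1], [2, 0, 0, 0, 1], [2.4, 0, 0, 0, 1]],
])

```text
time_s: 22.2
eef_pos: [0.6943, -0.0581, 0.1487]
eef_rot: [0.001, 0.217, 0.976, 0.0]
wrist_force: [2.5, -0.3, 0.6]
opening: 0.001
grasp_force: 1.1
```

Call:
servo_tool([
  [[0.3, 0, 0, 0, 1], [0.5, 0, 0, 0, 1], [0.5, 0, 0, 0, 1]],
])

```text
time_s: 22.5
eef_pos: [0.6898, -0.0558, 0.1484]
eef_rot: [0.0, 0.216, 0.976, 0.0]
wrist_force: [2.4, -0.4, 0.8]
opening: -0.003
grasp_force: 0.7
```

```bash
python3 chk.py
```

```text
t 22.5 p [ 0.6898 -0.0558  0.1484] box -93.6 -156.4 yang 65.0 tilt [ 0.  0. -1.] F [ 2.4 -0.4  0.8] open -0.003 g 0.7255871979759831
top knob 39 [ -91.  -141.  -100.2  -82.4 -151.2 -132.6  163.3]
top hookarm 100 [ -79.6 -147.9 -115.2  -57.4 -165.  -125.   151.6]
top stud 10 [ -65.3 -119.4  -68.5  -62.4 -122.8 -116.8  160.8]
top batten 437 [ -0.8 -58.5 -65.4  63.9 -69.7 -48.8 158.2]
scene knob 43 [ -93.9 -141.5 -105.8  -77.9 -160.9 -129.6  163.6]
scene hookarm 70 [ -95.4 -141.7 -124.9  -60.3 -161.2 -125.1  148.8]
scene stud 11 [ -64.8 -117.8  -68.6  -61.2 -122.4 -114.1  159. ]
scene batten 294 [ -3.8 -56.3 -65.6  66.6 -67.8 -46.3 157.5]
wrist hookarm 89 [-114.6 -156.9 -124.9  -57.5 -161.6 -151.9  144.7]
```

Call:
servo_tool([
  [[0.2, 0, 0.2, 0, 1], [0.4, 0, 0.3, 0, 1], [0.4, 0, 0.3, 0, 1], [-0.6, 0, 0.3, 0, 1], [-0.6, -1, 0.3, 0, 1]],
])

```text
time_s: 23.15
eef_pos: [0.6914, -0.0677, 0.1447]
eef_rot: [-0.0, 0.216, 0.976, 0.0]
wrist_force: [0.1, 0.0, 0.5]
opening: -0.002
grasp_force: 0.0
```

Call:
servo_tool([
  [[0, -0.9, 0, 0, 1], [0, -0.9, 0, 0, 1], [1.6, -0.9, 0, 0, 1], [2.8, -0.9, 0, 0, 1], [2.8, -0.9, 0, 0, 1]],
])

```text
time_s: 23.65
eef_pos: [0.6605, -0.0636, 0.1449]
eef_rot: [-0.001, 0.217, 0.976, 0.0]
wrist_force: [-0.6, 0.3, -0.6]
opening: -0.004
grasp_force: 0.0
```

```bash
python3 -c "
from h import *
go(box(-87,-130,144),65)"
```

```text
t 23.65 p [ 0.6605 -0.0636  0.1449] box -113.0 -133.1 yang 64.99 tilt [-0.001  0.001 -1.   ] F [-0.6  0.3 -0.6] open -0.004 g 0.0
shift cm [0.31 2.6  0.09] twist -0.01
```

Call:
servo_tool([
  [[0.2, 0.6, 0.1, 0, 1], [0.2, 1.1, 0.1, 0, 1], [0.2, 1.5, 0.1, 0, 1], [0.2, 1.9, 0.1, 0, 1], [0.2, 2.2, 0.1, 0, 1]],
])

```text
time_s: 24.15
eef_pos: [0.668, -0.0448, 0.1436]
eef_rot: [-0.002, 0.217, 0.976, -0.002]
wrist_force: [-10.2, -12.8, 3.7]
opening: -0.004
grasp_force: 7.8
```

Call:
servo_tool([
  [[0, 0.2, 0, 0, 1], [0, 0.4, 0, 0, 1], [0, 0.4, 0, 0, 1]],
])

```text
time_s: 24.45
eef_pos: [0.6681, -0.0445, 0.1436]
eef_rot: [-0.003, 0.217, 0.976, -0.004]
wrist_force: [-14.6, -16.9, 5.6]
opening: 0.001
grasp_force: 10.7
```

```bash
python3 chk.py
```

```text
t 24.45 p [ 0.6681 -0.0445  0.1436] box -92.5 -131.9 yang 64.93 tilt [-0.008 -0.007 -1.   ] F [-14.6 -16.9   5.6] open 0.001 g 10.666962622781284
top knob 23 [ -76.2 -128.8  -85.4  -68.2 -136.4 -125.3  164.3]
top stud 31 [ -68.  -116.9  -74.4  -61.8 -125.4 -106.6  157.1]
top batten 425 [ -1.3 -58.7 -65.4  63.5 -69.3 -48.6 158.1]
scene knob 14 [ -96.6 -131.4 -106.7  -67.6 -137.7 -126.9  163.7]
scene hookarm 36 [-112.3 -141.3 -123.9  -76.  -159.8 -125.2  145.3]
scene stud 27 [ -68.4 -117.6  -74.1  -60.  -124.8 -103.2  158.4]
scene batten 295 [ -4.4 -56.2 -65.9  65.1 -67.1 -45.7 157.2]
wrist hookarm 164 [-107.  -150.6 -125.   -57.4 -160.9 -141.5  144.8]
```

Call:
servo_tool([
  [[0, -2, 0, 0, 1], [0, -3, 0, 0, 1], [0, -3, -4, 0, 1], [2, -3, -9, 0, 1], [5, -3, -12, 0, 1]],
])

```text
time_s: 25.1
eef_pos: [0.6144, -0.0465, 0.267]
eef_rot: [0.002, 0.217, 0.976, 0.0]
wrist_force: [1.1, -0.3, 1.4]
opening: 0.0
grasp_force: 0.0
```

Call:
servo_tool([
  [[4, 2, -2, 0, 1], [8, 4, -2, 0, 1], [10, 5, -2, 0, 1], [10, 5, -2, 0, 1], [10, 5, -2, 0, 1]],
])

```text
time_s: 25.6
eef_pos: [0.5439, 0.0422, 0.2847]
eef_rot: [0.001, 0.216, 0.976, 0.0]
wrist_force: [0.2, -0.7, -0.1]
opening: 0.002
grasp_force: 0.0
```

```bash
sed -i 's/-200,-125\.)/-200,-118.)/;s/-75,-55,-127,-100/-71,-55,-127,-100/' chk.py; python3 chk.py; python3 -c "
import cv2
a=cv2.imread('pics/chk_top.png')[85:215,250:350];b=cv2.imread('pics/chk_scene.png')[160:260,280:370]
cv2.imwrite('pics/c6.png',cv2.hconcat([cv2.resize(a,(385,500),interpolation=2),cv2.resize(b,(400,500),interpolation=2)]))"
```

```text
t 25.6 p [0.5439 0.0422 0.2847] box -66.4 17.2 yang 65.05 tilt [ 0.002 -0.    -1.   ] F [ 0.2 -0.7 -0.1] open 0.002 g 0.0
top batten 258 [ 24.8 -58.4 -20.3  64.1 -69.9 -49.2 158.1]
scene knob 28 [ -72.8 -125.7  -80.4  -61.2 -150.3 -118.9  162.2]
scene hookarm 85 [ -89.6 -145.1 -123.8  -59.7 -161.9 -127.8  147.6]
scene stud 18 [ -66.  -118.7  -69.4  -61.2 -126.4 -109.3  159.3]
scene batten 259 [-12.6 -56.3 -66.9  51.5 -68.5 -45.6 157.4]
wrist hookarm 78 [ -66.1 -155.1  -70.7  -61.8 -164.3 -148.7  152.8]
wrist batten 1528 [ 10.7 -56.9 -52.3  65.2 -68.2 -48.4 157.6]
```

View pics/c6.png

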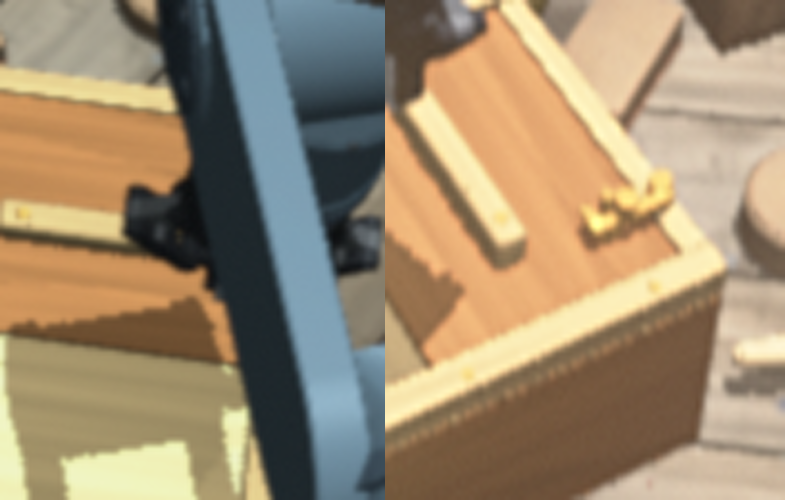

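The scene crop shows the hook arm lying in line over the hatch with its nose at the stud, near (600,220). In the top crop the arm hides it, so I'll measure the angle with the wrist camera.

Call:
servo_tool([
  [[-4, 0, 0, 0, 1], [-8, 0, 0, 0, 1], [-12, -0.5, 0, 0, 1], [-15, -0.8, 0, 0, 1], [-17, -0.8, 0, 0, 1]],
])

```text
time_s: 26.25
eef_pos: [0.696, -0.0402, 0.2826]
eef_rot: [-0.001, 0.218, 0.976, -0.0]
wrist_force: [-0.3, 0.3, -0.7]
opening: -0.001
grasp_force: 0.0
```

Call:
servo_tool([
  [[0, 0, 0, 0, 1], [0, 0, 0, 0, 1], [0, 0, 0, 0, 1], [0, 0, 0, 0, 1]],
])

```text
time_s: 26.65
eef_pos: [0.6936, -0.0367, 0.2845]
eef_rot: [0.0, 0.216, 0.976, 0.0]
wrist_force: [0.2, 0.4, -0.3]
opening: 0.0
grasp_force: 0.0
```

```bash
python3 chk.py
python3 - <<'E'
import cv2
c=cv2.imread('pics/chk_wrist.png');cv2.imwrite('pics/w7.png',cv2.resize(c[60:260,150:370],(660,600),interpolation=cv2.INTER_CUBIC))
E
```

```text
t 26.65 p [ 0.6936 -0.0367  0.2845] box -74.7 -151.8 yang 65.01 tilt [ 0.  0. -1.] F [ 0.2  0.4 -0.3] open 0.0 g 0.0
top knob 37 [ -72.6 -126.5  -80.9  -62.3 -156.1 -118.7  163.1]
top hookarm 127 [ -95.5 -148.7 -124.6  -58.  -163.3 -127.5  147.1]
top stud 16 [ -66.3 -118.2  -70.8  -62.1 -124.4 -107.8  159.7]
top batten 432 [ -1.3 -58.6 -65.3  64.1 -70.3 -49.  158.2]
scene knob 28 [ -73.  -124.6  -80.4  -61.2 -132.3 -118.3  161.5]
scene hookarm 82 [ -86.  -145.4 -124.4  -59.  -162.9 -125.1  150. ]
scene stud 16 [ -65.9 -117.6  -70.1  -61.2 -126.3 -104.9  159.2]
scene batten 293 [ -3.8 -56.  -65.2  64.5 -67.1 -46.3 158. ]
wrist knob 191 [ -71.8 -125.3  -80.4  -61.2 -133.2 -118.1  163. ]
wrist hookarm 447 [ -83.5 -148.6 -124.7  -56.7 -163.3 -125.1  151.5]
wrist stud 80 [ -65.9 -119.7  -70.4  -61.2 -126.8 -106.2  160.1]
wrist batten 2950 [ -0.5 -59.3 -64.1  64.4 -68.8 -49.9 157.7]
```

View pics/w7.png

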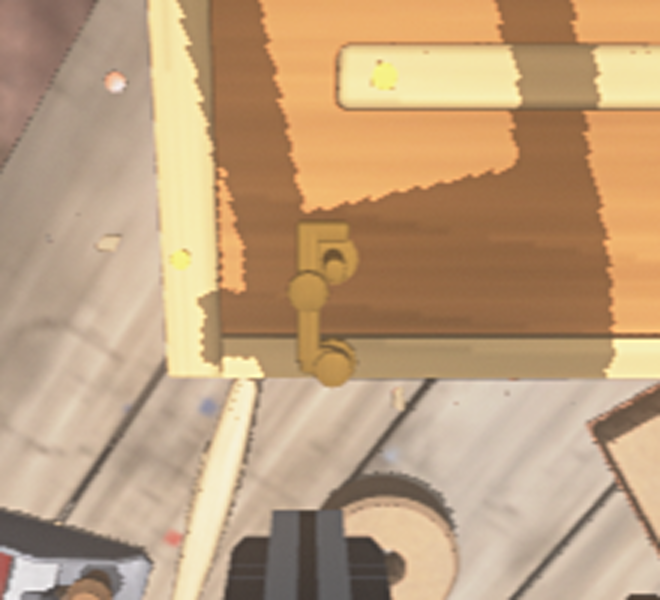

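The wrist crop shows the hook arm (300,230–370) lying along box y with its nose round the stud at (333,262). The knob at (308,291) measures box (−73.5,−126.5), so the angle is about 0, and the hatch is closed against the frame.

```bash
python3 -c "
from bench import ctrl
print(ctrl.hand_in())"
```

```text
the job is handed in; nothing more can be done
None
```

I handed the job in: the carrier hangs level against the collars (last measured before the hatch was shut), the hatch is shut to about 1.5 mm, the hook is round its stud, and I never touched the tin or the mug. The hand-in returned no verdict.

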